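# Rack the line spool

### The arm

A 6-joint arm with a two-finger parallel gripper is mounted at the origin on the work surface; the furniture and walls round the work are solid. World frame = base frame: x ahead of the robot, y to its left, z up, the work surface at z = 0. Lengths are in m, angles in rad, forces in N, time in s.
With the tool pointing down it reaches from about 0.375 to 0.9 m from the base axis. Payload 3.1 kg.
Tool frame: the origin (TCP) lies at the very end of the fingers, on their centre line; the grasp point (between the pads) lies 19 mm behind it (bot.grasp_offset is the distance from the TCP to the grasp point, in m); z points along the fingers, y is the line along which they close (so a half turn about z gives the same grasp; the last joint's range is limited). The gripper opens to 87 mm and grips with 3 to 60 N. Pads are 19 mm wide; open, the fingers measure 117 mm over their backs; the gripper's body (75 mm by 190 mm) begins 51 mm behind the grasp point.
Start: joints at [-1.403, 0.527, 1.433, -0, 1.181, -0.178], TCP at [0.212, -0.588, 0.223] pointing down, gripper open.
Joint ranges: [-3.08, 3.08], [-0.75, 2.2], [0.22, 2.44], [-1.43, 4.57], [0, 2.65], [-2.85, 2.85]. Speed limits (rad/s): [2.79, 2.79, 3.14, 3.14, 3.14, 3.14].

### API

Orientations are given as [roll, pitch, yaw] about the fixed x, y, z axes, in that order (R = Rz(yaw) Ry(pitch) Rx(roll)).
In Python, from bench import bot gives the robot as it stands.
- The arm moves only by the tool arm_command, never from a script. Its argument "series" is a list that holds one entry, the list of rows, each a list of 7 numbers: the shift along the world's x, y, z each as a share of 0.2 m, from -1 to 1, then the turn, a rotation vector about the world's x, y, z each as a share of 90 degrees, from -1 to 1, then the gripper's target within -1 to 1 (fully open at 1, half-way at 0, shut at -1). In form: [[[tx, ty, tz, rx, ry, rz, fingers], ...]]. A call has exactly 10 rows; each row is the pose to reach, as a shift and turn from the pose commanded when the call began; what a row does not reach only later rows make up. A row lasts 1/12 s, in which the tool goes at most 41.7 mm and 7.16 degrees, less where a joint would pass 70% of its speed; a pose out of reach is approached as far as the arm can. A call with a number of a shift or a turn outside -1 to 1 is refused whole. A call with a gripper value outside its range is refused whole. The fingers move at their own pace and stop on an object; "newtons" is the grip in N (left out, the last holds). Time passes only in rows, so rows that repeat a pose let the fingers close, or fill a call up. It gives the time, the measured TCP pose, the force, the opening and the grip force at its end, in the units of the state.
- bot.observe(): the state, without advancing time (a new reading comes with each control period).
- bot.capture(name): name is "scene" or "top" or "wrist"; returns a dict with "image" (400x640x3 uint8, red, green, blue), "camera_matrix" (3x3 intrinsics, pixels), "pose" (4x4, takes a point from camera to world coordinates). Camera axes: x right, y down, z forward; pixel columns grow to the right and rows downward; lengths in m; the calibration is good to about 2 mm. A picture is of the moment at which its call begins. There is no depth.
- bot.close_job(): hands the job in; it is judged then, once.
The state is a dict: "time_s": time; "joints": joint angles; "dq": joint speeds; "tau": joint torques, N m; "eef_pos": TCP position; "ee_rot": TCP orientation; "wrist_force": force on the tool from outside, world axes, zero at the start; "moment": the same for the moment, N m; "width": finger opening in m; "grasp_force": force on a finger pad.
Only numpy, scipy, OpenCV 4.12 (cv2) and the standard library are available. Lean on these libraries where they do the work, as an engineer would, in place of code of your own. Each camera call takes 0.05 s, during which the arm holds its last target. There are 200 camera calls.

### The job

One green line spool stands on edge in the small brown cradle on the bench. Take it out and stand it upright in the empty bay of the wire rack, the bay with the blank white tag in front; lower it all the way down between the tines before you let go, and leave the two spools already in the rack where they are.

Things in the scene. Friction and masses are not known exactly. Their poses are not given: they have to be found in the camera images.
- spool: Green line spool to be racked: 78 mm in diameter, 22 mm thick over the flat outer faces of its two flanges, about 90 g. It stands on edge in a small brown cradle fixed to the bench (two cheeks 30 mm apart, tops 34 mm high). Origin: centre of one flange's outer face. z axis: the spool's axle, level while it stands, pointing through the spool to the other face.
- spool_center (a point): Centre of that spool, 11 mm from its origin along its z axis; 45 mm above the bench at the start, so the top of the rim is at 84 mm. Axes as spool. From above it can be pinched across its 22 mm thickness, on the flat faces near the top of the rim.
- bay_center (a point): Where the spool's centre lies when it is down in the empty bay, 41 mm above the bench. y axis: along the rack, the direction of the racked spools' axles; x axis: level, from the rack's front (the side with the tag) to its back; z up. The blank white tag, 46 mm wide, is clipped to the low strip on the front of this bay.
- rack: Fixed steel wire rack, 250 x 95 mm. Origin under its middle, on the bench; y along it, x to its back. Three bays, at y = -80, 0 and 80 mm; any may be the empty one. In a bay the spool rests on two rails (x = -25 and 25 mm, tops 13 mm high) between a pair of tines at each rail, 28 mm clear apart, flaring to 44 mm at their tops 58 mm above the bench. End hoops 45 mm high.
- neighbour_1: Spool of the same kind, standing in another bay of the rack; leave it. Origin and axes as spool; its middle is 80 or 160 mm along the rack from the empty bay.
- neighbour_2: The other spool that already stands in the rack; the same as neighbour_1.
Things that resemble listed ones, but are neither listed nor needed, are in the scene too. Leave any blue look-alike of the spool alone.

How it is judged:
On the way:
1. the spool is down in the empty bay, upright, while the fingers still hold it (horizontal distance between spool_center and bay_center below 0.015 m and z of spool_center in the frame of bay_center between -0.012 and 0.012 m and angle between the z axis of spool and the y axis of bay_center, either way round below 0.3 rad and contact force between the fingers and spool above 0.5 N), for 0.1 s.
At the end, for the whole second after the job is handed in: The spool stands released and at rest in the empty bay: its centre within 15 mm sideways and 12 mm in height of the bay's seated position, its axle within 0.30 rad (17 degrees) of the rack's long direction; the two other spools are within 20 mm of where they stood (horizontal distance between spool_center and bay_center below 0.015 m and z of spool_center in the frame of bay_center between -0.012 and 0.012 m and angle between the z axis of spool and the y axis of bay_center, either way round below 0.3 rad and linear speed of spool below 0.02 m/s and distance of each of neighbour_1, neighbour_2 from where it was at the start of the episode below 0.02 m); the robot touches nothing.
It fails at once if a spool already in the rack is shifted by more than 20 mm (distance of any of neighbour_1, neighbour_2 from where it was at the start of the episode above 0.02 m).
It also fails if it takes over 42 s, if anything falls off the work surface, if the arm or the gripper's body presses on something with over 40 N, if the wrist force passes 120 N, or if a joint passes its speed limit or range.

## Working session

There is one attempt and no reset: what is moved stays moved. The work goes in short steps, Python scripts to look and compute and a tool call to move; the robot and the scene stay as the last step left them, time stands still between calls to the robot, and variables do not carry over. Pictures are saved under pics/ and viewed, at most 10 in all, crops included, and the job is handed in when it is done.

Besides the shell and the picture viewer there is one more tool, called by a JSON object that holds its "op" and its "data", one argument or row to a line. arm_command: Moves the arm, as the interface text tells. Its arguments: {"type":"object","properties":{"series":{"type":"array","items":{"type":"array","items":{"type":"array","items":{"type":"number"}}}},"newtons":{"type":"number"}},"required":["series"]}

```bash
mkdir -p pics
cat > h.py <<'E'
import numpy as np, cv2, pickle
from bench import bot
def snap(n,f):
    c=bot.capture(n); cv2.imwrite(f'pics/{f}.png',c['image'][:,:,::-1]); pickle.dump(c,open(f'pics/{f}.pkl','wb')); return c
def ray(f,u,v,z):
    c=pickle.load(open(f'pics/{f}.pkl','rb')); T=np.array(c['pose']); d=T[:3,:3]@np.linalg.inv(c['camera_matrix'])@[u,v,1]; o=T[:3,3]
    return (o+d*(z-o[2])/d[2]).round(4)
def crop(f,x0,y0,x1,y1,k,out):
    i=cv2.imread(f'pics/{f}.png')[y0:y1,x0:x1]; cv2.imwrite(f'pics/{out}.png',cv2.resize(i,None,fx=k,fy=k,interpolation=cv2.INTER_CUBIC))
def proj(f,p):
    c=pickle.load(open(f'pics/{f}.pkl','rb')); T=np.array(c['pose']); q=np.array(c['camera_matrix'])@(T[:3,:3].T@(np.array(p)-T[:3,3])); return (q[:2]/q[2]).round(1)
E
python3 - <<'E'
from h import *
for n in ('scene','top'): c=snap(n,n+'0'); print(n,np.array(c['pose']).round(3).tolist())
a=cv2.imread('pics/top0.png');print(bot.observe())
E
```

```text
scene [[-0.702, -0.387, 0.598, -0.056], [-0.712, 0.355, -0.606, 0.557], [0.022, -0.851, -0.525, 0.529], [0.0, 0.0, 0.0, 1.0]]
top [[-0.015, -0.994, 0.109, 0.35], [-1.0, 0.013, -0.016, 0.001], [0.014, -0.109, -0.994, 1.1], [0.0, 0.0, 0.0, 1.0]]
{'time_s': 0.1, 'joints': array([-1.40351477e+00,  5.28366657e-01,  1.43374559e+00, -2.18541556e-05,
        1.18140639e+00, -1.78504342e-01]), 'dq': array([ 0.00055889, -0.0016992 , -0.00433445,  0.00185141, -0.00057875,
        0.00032786]), 'tau': array([-1.48962818e-04, -4.40984774e+01, -1.77151716e+01,  6.34365971e-02,
        5.33985836e-02, -4.51404196e-05]), 'eef_pos': array([ 0.211745  , -0.58735126,  0.2216826 ]), 'ee_rot': array([-3.13969368e+00, -3.22092950e-04,  3.45793911e-01]), 'wrist_force': array([ 0.25656936,  0.7931515 , -0.00568774]), 'moment': array([ 0.04417907,  0.01932705, -0.00667696]), 'grasp_force': 0.0, 'width': 0.08704894643922247}
```

View pics/top0.png

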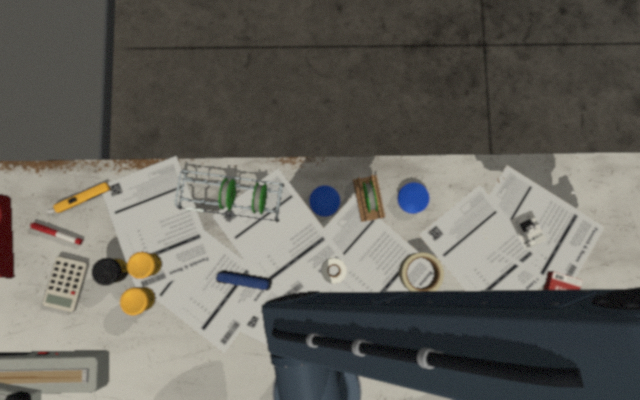

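View pics/scene0.png

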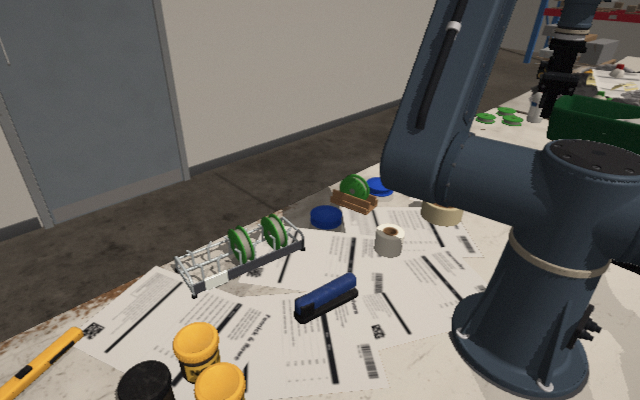

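The green spool in the brown cradle is at top (369,197) and scene (355,188). The blue discs at top (325,200) and (413,197) are look-alikes. The green pieces at scene (500,118) are far off and not in a cradle. The rack is at top (180–282, 165–220), with its empty bay at the left end (~200,188); in the scene view the white tag is at (215,280). I'll confirm in one crop.

```bash
python3 - <<'E'
from h import *
crop('top0',170,150,390,230,3.6,'c1')
crop('scene0',160,160,400,310,3.3,'c2')
a=cv2.imread('pics/c1.png');b=cv2.imread('pics/c2.png')
w=max(a.shape[1],b.shape[1]);f=lambda i:cv2.copyMakeBorder(i,0,0,0,w-i.shape[1],0)
o=np.vstack([f(a),f(b)]);o=o[:,:800];print(a.shape,b.shape,o.shape);cv2.imwrite('pics/c3.png',cv2.resize(o,None,fx=.75,fy=.75) if o.shape[0]>800 else o[:, :])
E
python3 -c "
import cv2;i=cv2.imread('pics/c3.png');print(i.shape)
if i.shape[0]>600: s=600/i.shape[0];i=cv2.resize(i,None,fx=s,fy=s);cv2.imwrite('pics/c3.png',i);print(s)"
```

```text
(288, 792, 3) (495, 792, 3) (783, 792, 3)
(783, 792, 3)
0.7662835249042146
```

View pics/c3.png

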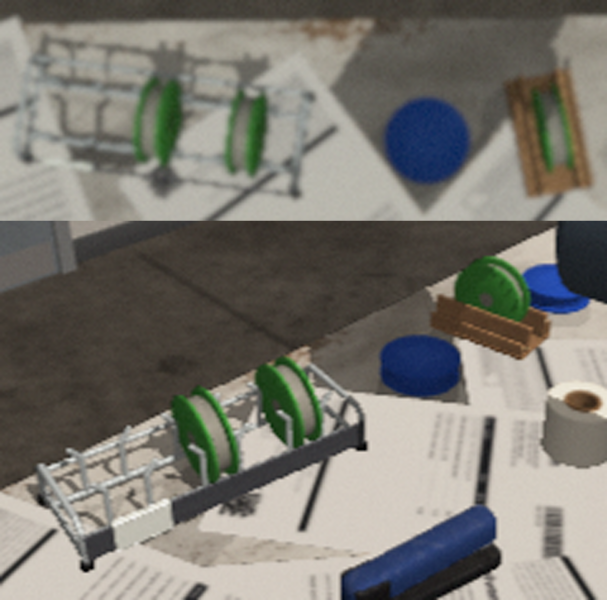

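The crop confirms it: the green spool stands in the brown cradle at crop (553,128), and the blue discs lie flat. The empty bay is the left one, with the blank tag at crop (143,525).

Run:
```python
from h import *
s=3.6*.76628
P=lambda u,v,z:ray('top0',170+u/s,150+v/s,z)
print('spool',P(553,128,.06), 'ends',P(548,92,.06),P(560,166,.06))
print('cradle',[P(*p,.034) for p in((507,85),(567,72),(532,193),(592,186))])
print('rackfeet',[P(*p,z) for p,z in(((28,157),.0),((295,192),.0),((308,98),.045),((33,65),.045))])
print('neigh',P(157,122,.06),P(247,132,.06))
s2=3.3*.76628
print('tag',ray('scene0',160+143/s2,160+(525-221)/s2,.02),ray('scene0',160+113/s2,160+(535-221)/s2,.02),ray('scene0',160+173/s2,160+(512-221)/s2,.02))
```

```text
spool [ 0.4744 -0.1395  0.06  ] ends [ 0.5066 -0.1359  0.06  ] [ 0.4405 -0.1448  0.06  ]
cradle [array([ 0.5174, -0.1021,  0.034 ]), array([ 0.5288, -0.1572,  0.034 ]), array([ 0.4187, -0.1224,  0.034 ]), array([ 0.4243, -0.1768,  0.034 ])]
rackfeet [array([0.4607, 0.3412, 0.    ]), array([0.4248, 0.0939, 0.    ]), array([0.5061, 0.0781, 0.045 ]), array([0.5391, 0.3245, 0.045 ])]
neigh [0.4842 0.2101 0.06  ] [0.4743 0.1309 0.06  ]
tag [0.4515 0.2982 0.02  ] [0.4575 0.3204 0.02  ] [0.4481 0.2736 0.02  ]
```

{"op": "arm_command", "data": {
  "series": [
    [[0.1, 0.17, 0, 0, 0, 0, 1], [0.2, 0.34, 0, 0, 0, -0.01, 1], [0.3, 0.51, 0, 0, 0, -0.02, 1], [0.4, 0.68, 0, 0, 0, -0.03, 1], [0.5, 0.85, 0, 0, 0, -0.04, 1], [0.59, 1, 0, 0, 0, -0.05, 1], [0.59, 1, 0, 0, 0, -0.05, 1], [0.59, 1, 0, 0, 0, -0.05, 1], [0.59, 1, 0, 0, 0, -0.05, 1], [0.59, 1, 0, 0, 0, -0.05, 1]]
  ]
}}

```text
time_s: 0.93
eef_pos: [0.3296, -0.3893, 0.2226]
ee_rot: [3.141, 0.0, 0.266]
wrist_force: [-1.0, -0.1, 0.1]
width: 0.0869
grasp_force: 0.0
```

{"op": "arm_command", "data": {
  "series": [
    [[0.1, 0.17, 0, 0, 0, 0, 1], [0.2, 0.34, 0, 0, 0, -0.01, 1], [0.3, 0.51, 0, 0, 0, -0.02, 1], [0.4, 0.68, 0, 0, 0, -0.03, 1], [0.5, 0.85, 0, 0, 0, -0.04, 1], [0.59, 1, 0, 0, 0, -0.045, 1], [0.59, 1, 0, 0, 0, -0.045, 1], [0.59, 1, 0, 0, 0, -0.045, 1], [0.59, 1, 0, 0, 0, -0.045, 1], [0.59, 1, 0, 0, 0, -0.045, 1]]
  ]
}}

```text
time_s: 1.77
eef_pos: [0.4475, -0.1898, 0.2225]
ee_rot: [3.141, 0.0, 0.194]
wrist_force: [0.0, -0.5, -0.2]
width: 0.087
grasp_force: 0.0
```

{"op": "arm_command", "data": {
  "series": [
    [[0.07, 0.12, 0, 0, 0, 0, 1], [0.13, 0.25, 0, 0, 0, 0, 1], [0.13, 0.25, 0, 0, 0, 0, 1], [0.13, 0.25, 0, 0, 0, 0, 1], [0.13, 0.25, 0, 0, 0, 0, 1], [0.13, 0.25, 0, 0, 0, 0, 1], [0.13, 0.25, 0, 0, 0, 0, 1], [0.13, 0.25, 0, 0, 0, 0, 1], [0.13, 0.25, 0, 0, 0, 0, 1], [0.13, 0.25, 0, 0, 0, 0, 1]]
  ]
}}

```text
time_s: 2.6
eef_pos: [0.4737, -0.1384, 0.2226]
ee_rot: [3.142, 0.0, 0.196]
wrist_force: [-0.0, -0.5, -0.2]
width: 0.087
grasp_force: 0.0
```

Run:
```python
from h import *
c=snap('wrist','w1'); print(np.array(c['pose']).round(3).tolist())
for p in((.474,-.14,.084),(.474,-.14,.045)):print(proj('w1',p))
```

```text
[[0.196, -0.952, -0.237, 0.538], [-0.981, -0.19, -0.048, -0.126], [0.0, 0.241, -0.97, 0.385], [0.0, 0.0, 0.0, 1.0]]
[321.9 194. ]
[321.8 186. ]
```

View pics/w1.png

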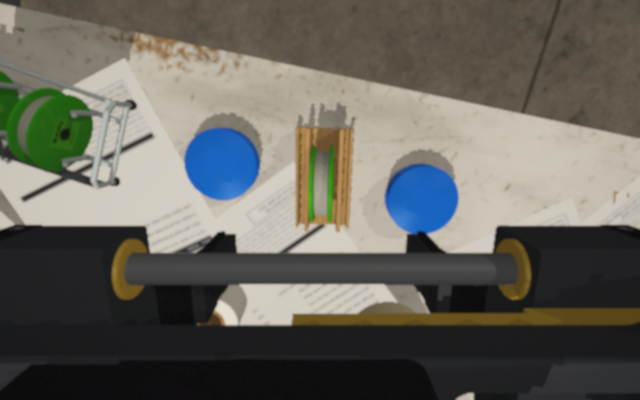

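The wrist view shows the green spool centred at about (322,185), rows 147–222, flanges at columns 311 and 333. The cradle runs vertically in the image, so the yaw already matches. I'll check the prediction against those extents.

Run:
```python
from h import *
a=np.linspace(0,2*np.pi,73); y=.196
for cx,cy in((.474,-.14),(.480,-.14)):
    for s in(-.011,.011):
        q=np.array([proj('w1',(cx+.039*np.cos(t)*np.cos(y)-s*np.sin(y),cy+.039*np.cos(t)*np.sin(y)+s*np.cos(y),.045+.039*np.sin(t))) for t in a])
        print(cx,s,q.min(0),q.max(0))
i=pickle.load(open('pics/w1.pkl','rb'))['image'].astype(int)
m=(i[...,1]>i[...,0]+30)&(i[...,1]>i[...,2]+30); m[:,:290]=0;m[:,360:]=0
v,u=np.nonzero(m[:235]);print(u.min(),u.max(),v.min(),v.max())
for r in(155,175,195,215):
    w=np.nonzero(m[r])[0]; print(r,w.min(),w.max())
```

```text
0.474 -0.011 [331.2 147.7] [333.9 223.8]
0.474 0.011 [309.9 147.7] [312.1 223.8]
0.48 -0.011 [332.3 141.8] [335.2 218.4]
0.48 0.011 [311.1 141.8] [313.1 218.3]
309 333 146 221
155 311 333
175 309 332
195 309 332
215 309 331
```

{"op": "arm_command", "data": {
  "newtons": 20,
  "series": [
    [[0.01, -0.01, -0.12, 0, 0, 0, 1], [0.01, -0.01, -0.24, 0, 0, 0, 1], [0.01, -0.01, -0.36, 0, 0, 0, 1], [0.01, -0.01, -0.48, 0, 0, 0, 1], [0.01, -0.01, -0.6, 0, 0, 0, 1], [0.01, -0.01, -0.7, 0, 0, 0, 1], [0.01, -0.01, -0.79, 0, 0, 0, 1], [0.01, -0.01, -0.85, 0, 0, 0, 1], [0.01, -0.01, -0.85, 0, 0, 0, 1], [0.01, -0.01, -0.85, 0, 0, 0, 1]]
  ]
}}

```text
time_s: 3.48
eef_pos: [0.4757, -0.1398, 0.0521]
ee_rot: [-3.141, 0.001, 0.197]
wrist_force: [0.6, 0.1, -0.5]
width: 0.0872
grasp_force: 0.0
```

{"op": "arm_command", "data": {
  "newtons": 20,
  "series": [
    [[0, 0, 0, 0, 0, 0, -0.3], [0, 0, 0, 0, 0, 0, -0.6], [0, 0, 0, 0, 0, 0, -1], [0, 0, 0, 0, 0, 0, -1], [0, 0, 0, 0, 0, 0, -1], [0, 0, 0, 0, 0, 0, -1], [0, 0, 0, 0, 0, 0, -1], [0, 0, 0, 0, 0, 0, -1], [0, 0, 0, 0, 0, 0, -1], [0, 0, 0, 0, 0, 0, -1]]
  ]
}}

```text
time_s: 4.32
eef_pos: [0.4758, -0.14, 0.0525]
ee_rot: [-3.142, 0.0, 0.197]
wrist_force: [-0.0, -0.0, -0.2]
width: 0.0278
grasp_force: 0.0
```

{"op": "arm_command", "data": {
  "series": [
    [[0, 0, 0, 0, 0, 0, -1], [0, 0, 0, 0, 0, 0, -1], [0, 0, 0, 0, 0, 0, -1], [0, 0, 0, 0, 0, 0, -1], [0, 0, 0, 0, 0, 0, -1], [0, 0, 0, 0, 0, 0, -1], [0, 0, 0, 0, 0, 0, -1], [0, 0, 0, 0, 0, 0, -1], [0, 0, 0, 0, 0, 0, -1], [0, 0, 0, 0, 0, 0, -1]]
  ]
}}

```text
time_s: 5.15
eef_pos: [0.4759, -0.14, 0.0526]
ee_rot: [3.142, -0.0, 0.197]
wrist_force: [0.1, -0.3, -0.0]
width: 0.0219
grasp_force: 19.8
```

Gripped at a 22 mm opening. Next I lift and carry it toward the bay.

{"op": "arm_command", "data": {
  "series": [
    [[0, 0, 0.08, 0, 0, 0, -1], [0, 0, 0.18, 0, 0, 0, -1], [0, 0, 0.3, 0, 0, 0, -1], [0, 0, 0.42, 0, 0, 0, -1], [0, 0, 0.54, 0, 0, 0, -1], [0, 0, 0.64, 0, 0, 0, -1], [0, 0, 0.72, 0, 0, 0, -1], [0, 0, 0.75, 0, 0, 0, -1], [0, 0, 0.75, 0, 0, 0, -1], [0, 0, 0.75, 0, 0, 0, -1]]
  ]
}}

```text
time_s: 5.98
eef_pos: [0.4754, -0.1397, 0.202]
ee_rot: [-3.141, 0.001, 0.197]
wrist_force: [0.0, 0.7, -2.0]
width: 0.0223
grasp_force: 19.8
```

{"op": "arm_command", "data": {
  "series": [
    [[0, 0.08, 0, 0, 0, -0.01, -1], [0, 0.18, 0, 0, 0, -0.02, -1], [0.01, 0.3, 0, 0, 0, -0.03, -1], [0.02, 0.42, 0, 0, 0, -0.05, -1], [0.03, 0.54, 0, 0, 0, -0.07, -1], [0.04, 0.66, 0, 0, 0, -0.08, -1], [0.04, 0.78, 0, 0, 0, -0.09, -1], [0.04, 0.9, 0, 0, 0, -0.1, -1], [0.04, 1, 0, 0, 0, -0.1, -1], [0.04, 1, 0, 0, 0, -0.1, -1]]
  ]
}}

```text
time_s: 6.82
eef_pos: [0.482, 0.0632, 0.2008]
ee_rot: [-3.14, 0.004, 0.043]
wrist_force: [-0.4, 0.0, -1.0]
width: 0.022
grasp_force: 19.9
```

{"op": "arm_command", "data": {
  "series": [
    [[0, 0.1, 0, 0, 0, -0.01, -1], [0, 0.22, 0, 0, 0, -0.02, -1], [0.01, 0.34, 0, 0, 0, -0.03, -1], [0.02, 0.46, 0, 0, 0, -0.05, -1], [0.03, 0.58, 0, 0, 0, -0.07, -1], [0.04, 0.7, 0, 0, 0, -0.08, -1], [0.04, 0.8, 0, 0, 0, -0.09, -1], [0.04, 0.9, 0, 0, 0, -0.11, -1], [0.04, 1, 0, 0, 0, -0.11, -1], [0.04, 1, 0, 0, 0, -0.11, -1]]
  ]
}}

```text
time_s: 7.65
eef_pos: [0.4915, 0.2622, 0.201]
ee_rot: [-3.141, 0.002, -0.131]
wrist_force: [1.4, 0.3, -1.1]
width: 0.022
grasp_force: 19.9
```

{"op": "arm_command", "data": {
  "series": [
    [[0, 0.07, 0, 0, 0, 0, -1], [0.01, 0.15, 0, 0, 0, 0, -1], [0.01, 0.15, 0, 0, 0, 0, -1], [0.01, 0.15, 0, 0, 0, 0, -1], [0.01, 0.15, 0, 0, 0, 0, -1], [0.01, 0.15, 0, 0, 0, 0, -1], [0.01, 0.15, 0, 0, 0, 0, -1], [0.01, 0.15, 0, 0, 0, 0, -1], [0.01, 0.15, 0, 0, 0, 0, -1], [0.01, 0.15, 0, 0, 0, 0, -1]]
  ]
}}

```text
time_s: 8.48
eef_pos: [0.4939, 0.2898, 0.2026]
ee_rot: [-3.142, -0.0, -0.134]
wrist_force: [-0.4, 0.5, -1.1]
width: 0.022
grasp_force: 19.9
```

Run:
```python
from h import *
snap('wrist','w2');snap('scene','s2');snap('top','t2')
```

```text
(no output)
```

View pics/w2.png

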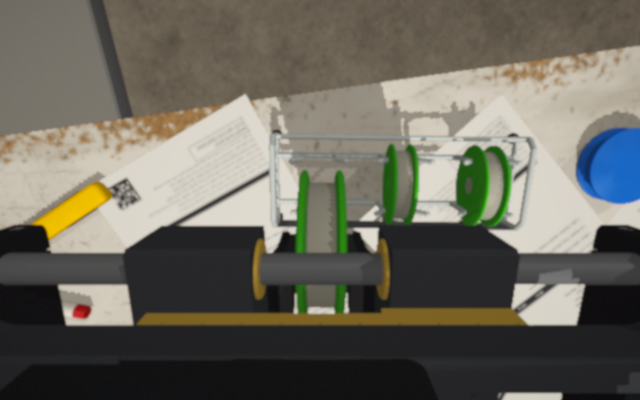

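The held spool is at (322,240), over the left bay. The rack's hoops stand at columns ~277 and ~530, and the neighbours at (400,185) and (484,187). I'll enlarge the view and overlay the predicted rack.

Run:
```python
from h import *
c=np.array([.4827,.2094]);yaw=-.137
R=np.array([[np.cos(yaw),-np.sin(yaw)],[np.sin(yaw),np.cos(yaw)]])
W=lambda x,y,z:(*(c+R@[x,y]),z)
x0,y0,k=255,115,2.75
img=cv2.imread('pics/w2.png')[y0:245,x0:545];img=cv2.resize(img,None,fx=k,fy=k,interpolation=cv2.INTER_CUBIC)
d=lambda p:tuple(int(t) for t in ((proj('w2',p)-[x0,y0]+.5)*k))
for s in(-.125,.125):
    for x in(-.0475,.0475): cv2.circle(img,d(W(x,s,.045)),3,(0,0,255),-1); cv2.circle(img,d(W(x,s,0)),3,(255,0,255),-1)
for b in(-.08,0):
    for s in(-.011,.011):
        q=np.array([d(W(.039*np.cos(t),b+s,.041+.039*np.sin(t))) for t in np.linspace(0,6.28,40)]);cv2.polylines(img,[q],True,(0,255,255),1)
for x in(-.025,.025):
  for sg in(-1,1): cv2.circle(img,d(W(x,.08+sg*.022,.058)),3,(255,255,0),-1)
cv2.imwrite('pics/w2c.png',img);print(img.shape)
```

```text
(358, 798, 3)
```

View pics/w2c.png

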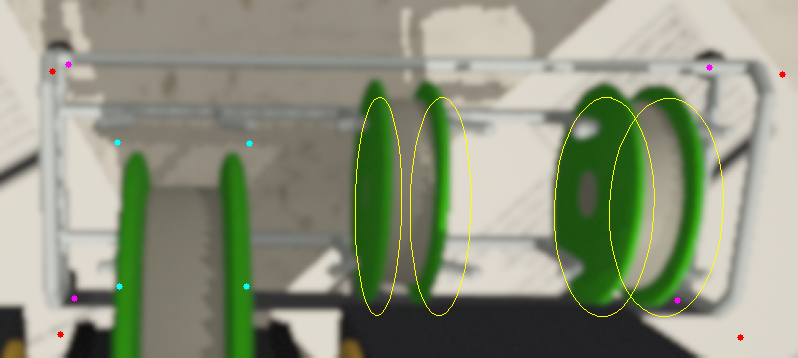

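The rack sits about 5 mm further back (+x) than predicted, with yaw about -0.145. That puts the bay near (0.498, 0.290). I'll correct for this, lower to just above the tines and look.

{"op": "arm_command", "data": {
  "series": [
    [[0.02, 0, 0, 0, 0, -0.006, -1], [0.02, 0, -0.08, 0, 0, -0.006, -1], [0.02, 0, -0.16, 0, 0, -0.006, -1], [0.02, 0, -0.25, 0, 0, -0.006, -1], [0.02, 0, -0.34, 0, 0, -0.006, -1], [0.02, 0, -0.42, 0, 0, -0.006, -1], [0.02, 0, -0.45, 0, 0, -0.006, -1], [0.02, 0, -0.45, 0, 0, -0.006, -1], [0.02, 0, -0.45, 0, 0, -0.006, -1], [0.02, 0, -0.45, 0, 0, -0.006, -1]]
  ]
}}

```text
time_s: 9.47
eef_pos: [0.4988, 0.2904, 0.1135]
ee_rot: [-3.141, -0.002, -0.143]
wrist_force: [-0.1, 0.9, -1.5]
width: 0.022
grasp_force: 19.9
```

Run:
```python
from h import *
snap('scene','s3');snap('wrist','w3')
crop('s3',160,150,320,310,3.5,'s3c')
a=cv2.imread('pics/s3c.png')[:, :400] if 0 else cv2.imread('pics/s3c.png');print(a.shape)
```

```text
(560, 560, 3)
```

View pics/s3c.png

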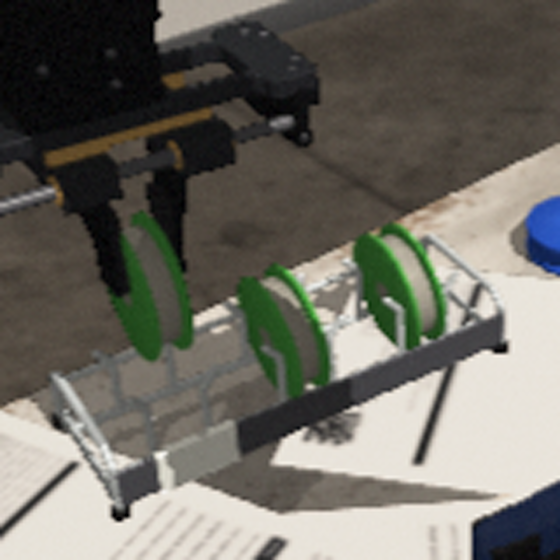

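The spool hangs above the empty bay with the tag in front, at crop (155,290). I'll check the refined rack model against the neighbours in this view: middle box about (237–329, 264–400), right box about (355–446, 223–349).

Run:
```python
from h import *
from scipy.optimize import least_squares
bb=[(237,329,264,400),(355,446,223,349)]
def box(b,yaw,z=.041):
    q=[]
    for s in(-.011,.011):
        for t in np.linspace(0,6.28,60):
            x=.039*np.cos(t);q.append(proj('s3',(b[0]+x*np.cos(yaw)-s*np.sin(yaw),b[1]+x*np.sin(yaw)+s*np.cos(yaw),z+.039*np.sin(t))))
    q=(np.array(q)+.5-[160,150])*3.5;return np.array([q[:,0].min(),q[:,0].max(),q[:,1].min(),q[:,1].max()])
yaw=-.145;u=np.array([-np.sin(yaw),np.cos(yaw)]);B=np.array([.498,.290])
P=[]
for k,m in((1,bb[0]),(2,bb[1])):
    b=B-.08*k*u; print(b,box(b,yaw).round(),m)
    r=least_squares(lambda p:box(p[:2],p[2])-m,[*b,yaw],diff_step=1e-3);print(r.x.round(4),r.fun.round(1))
print('held',box((.4985,.2904),-.143,.1135-.0076).round())
```

```text
[0.48644061 0.21083953] [244. 339. 264. 400.] (237, 329, 264, 400)
[ 0.4897  0.2144 -0.145 ] [-1.1  1.8 -0.4  0.1]
[0.47488121 0.13167906] [358. 454. 222. 352.] (355, 446, 223, 349)
[ 0.4782  0.1336 -0.1461] [-1.9  2.4 -1.8  1.7]
held [ 98. 197. 212. 363.]
```

The model agrees within about 2 mm. I nudge by +1 mm in x and y and lower slowly.

{"op": "arm_command", "data": {
  "series": [
    [[0.005, 0.006, 0, 0, 0, 0, -1], [0.005, 0.006, -0.04, 0, 0, 0, -1], [0.005, 0.006, -0.08, 0, 0, 0, -1], [0.005, 0.006, -0.12, 0, 0, 0, -1], [0.005, 0.006, -0.16, 0, 0, 0, -1], [0.005, 0.006, -0.2, 0, 0, 0, -1], [0.005, 0.006, -0.24, 0, 0, 0, -1], [0.005, 0.006, -0.27, 0, 0, 0, -1], [0.005, 0.006, -0.29, 0, 0, 0, -1], [0.005, 0.006, -0.29, 0, 0, 0, -1]]
  ]
}}

```text
time_s: 10.4
eef_pos: [0.4982, 0.291, 0.0533]
ee_rot: [3.141, 0.002, -0.143]
wrist_force: [0.0, 0.1, -1.0]
width: 0.0216
grasp_force: 19.9
```

Run:
```python
from h import *
o=bot.observe();print(o['eef_pos'],o['wrist_force'],o['moment'])
```

```text
[0.49822299 0.29096445 0.05334331] [ 0.02425985  0.07007015 -1.00457193] [0.04263329 0.02013954 0.00034132]
```

{"op": "arm_command", "data": {
  "series": [
    [[0, 0, -0.004, 0, 0, 0, -1], [0, 0, -0.008, 0, 0, 0, -1], [0, 0, -0.012, 0, 0, 0, -1], [0, 0, -0.016, 0, 0, 0, -1], [0, 0, -0.02, 0, 0, 0, -1], [0, 0, -0.022, 0, 0, 0, -1], [0, 0, -0.024, 0, 0, 0, -1], [0, 0, -0.024, 0, 0, 0, -1], [0, 0, -0.024, 0, 0, 0, -1], [0, 0, -0.024, 0, 0, 0, -1]]
  ]
}}

```text
time_s: 11.23
eef_pos: [0.499, 0.2912, 0.0498]
ee_rot: [-3.141, -0.0, -0.143]
wrist_force: [-0.0, 0.2, -0.5]
width: 0.0215
grasp_force: 19.9
```

{"op": "arm_command", "data": {
  "series": [
    [[0, 0, -0.003, 0, 0, 0, -1], [0, 0, -0.006, 0, 0, 0, -1], [0, 0, -0.009, 0, 0, 0, -1], [0, 0, -0.009, 0, 0, 0, -1], [0, 0, -0.009, 0, 0, 0, -1], [0, 0, -0.009, 0, 0, 0, -1], [0, 0, -0.009, 0, 0, 0, -1], [0, 0, -0.009, 0, 0, 0, -1], [0, 0, -0.009, 0, 0, 0, -1], [0, 0, -0.009, 0, 0, 0, -1]]
  ]
}}

```text
time_s: 12.07
eef_pos: [0.4994, 0.2913, 0.0483]
ee_rot: [-3.141, -0.001, -0.143]
wrist_force: [0.9, -0.8, 5.7]
width: 0.0222
grasp_force: 19.9
```

Run:
```python
from h import *
o=bot.observe();print(o['eef_pos'],o['wrist_force'])
snap('scene','s4');crop('s4',160,150,320,310,3.5,'s4c')
```

```text
[0.49942151 0.29133893 0.0482925 ] [ 0.9186055  -0.82270201  5.697036  ]
```

View pics/s4c.png

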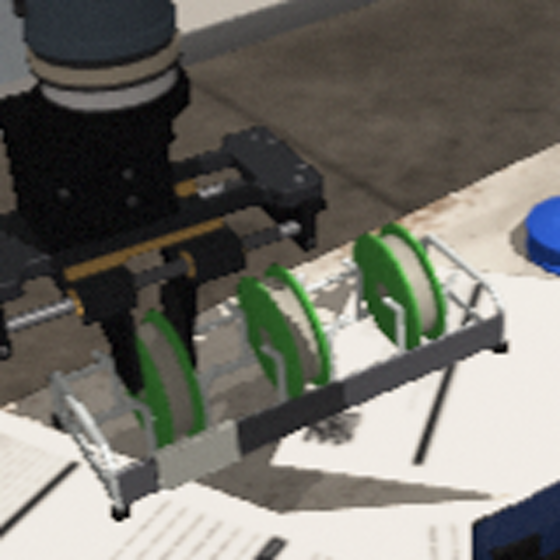

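The spool is down in the bay behind the tag, at crop (168,380). The 6 N upward reaction comes at exactly the seated height. I release half-way, which clears the neighbour, then retreat.

{"op": "arm_command", "data": {
  "series": [
    [[0, 0, 0.004, 0, 0, 0, -1], [0, 0, 0.004, 0, 0, 0, -0.4], [0, 0, 0.004, 0, 0, 0, -0.3], [0, 0, 0.004, 0, 0, 0, -0.2], [0, 0, 0.004, 0, 0, 0, -0.1], [0, 0, 0.004, 0, 0, 0, 0], [0, 0, 0.004, 0, 0, 0, 0], [0, 0, 0.004, 0, 0, 0, 0], [0, 0, 0.004, 0, 0, 0, 0], [0, 0, 0.004, 0, 0, 0, 0]]
  ]
}}

```text
time_s: 12.95
eef_pos: [0.4988, 0.2912, 0.0488]
ee_rot: [-3.142, 0.0, -0.143]
wrist_force: [-0.0, 0.7, 0.1]
width: 0.0436
grasp_force: 0.0
```

{"op": "arm_command", "data": {
  "series": [
    [[0, 0, 0, 0, 0, 0, 0], [0, 0, 0, 0, 0, 0, 0], [0, 0, 0.06, 0, 0, 0, 0], [0, 0, 0.14, 0, 0, 0, 0], [0, 0, 0.24, 0, 0, 0, 0], [0, 0, 0.36, 0, 0, 0, 0], [0, 0, 0.48, 0, 0, 0, 0], [0, 0, 0.6, 0, 0, 0, 0], [0, 0, 0.65, 0, 0, 0, 0], [0, 0, 0.65, 0, 0, 0, 0]]
  ]
}}

```text
time_s: 13.78
eef_pos: [0.5007, 0.292, 0.1822]
ee_rot: [-3.138, -0.006, -0.143]
wrist_force: [0.8, -0.3, 0.1]
width: 0.0433
grasp_force: 0.0
```

Run:
```python
from h import *
snap('scene','s5');crop('s5',160,150,320,310,3.5,'s5c')
```

```text
(no output)
```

View pics/s5c.png

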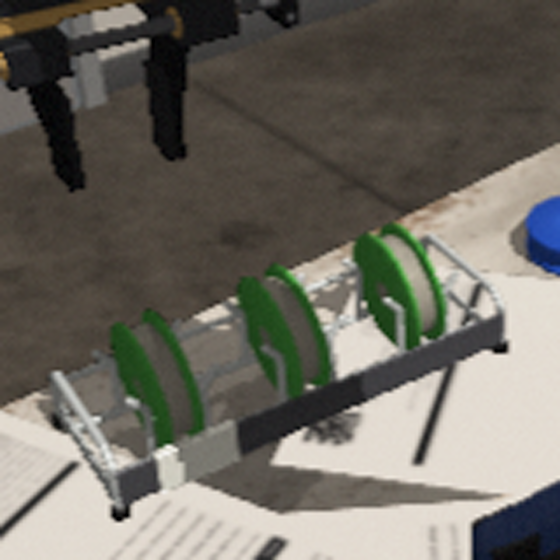

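The spool stands upright between the tines at crop (157,375), level with the two neighbours, which haven't moved. The gripper is clear, so I'm handing in.

```bash
python3 -c "
from bench import bot
print(bot.close_job())"
```

```text
the job is handed in; nothing more can be done
None
```

The green spool is standing released and upright in the empty bay behind the blank tag, the other two spools look unmoved, and the job is handed in (the hand-in gave no verdict).

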